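# Show the finished pendant to the inspection camera

### The arm

A 6-joint arm with a two-finger parallel gripper is mounted at the origin on the work surface. World frame = base frame: x ahead of the robot, y to its left, z up, the work surface at z = 0. Lengths are in mm, angles in degrees, forces in N, time in s.
With the tool pointing down it reaches from about 325 to 900 mm from the base axis. Payload 3.5 kg.
Tool frame: the origin (TCP) lies at the very end of the fingers, on their centre line; the grasp point (between the pads) lies r.pinch_z behind it (r.pinch_z is the distance from the TCP to the grasp point, in mm); z points along the fingers, y is the line along which they close (so a half turn about z gives the same grasp; the last joint's range is limited). The gripper opens to 85 mm and grips with 20 to 120 N. Pads are 22 mm wide; open, the fingers measure 114 mm over their backs; the gripper's body (76 mm by 85 mm) begins 54 mm behind the grasp point. The pads swing forward as they close: fully open they stand 13 mm farther back than shut.
Start: joints at [-5.924, 15.837, -1.513, 72.651, 0, 84.076], TCP at [624.997, -0.01, 231.313] pointing down, gripper open.
Joint ranges: [-178.77, 178.77], [-48.84, 107.48], [-61.69, 71.31], [-111.58, 123.2], [-90, 87.43], [-180, 180]. Speed limits (degrees/s): [147.25, 147.25, 180, 180, 180, 180].

### API

Orientations are given as [roll, pitch, yaw] about the fixed x, y, z axes, in that order (R = Rz(yaw) Ry(pitch) Rx(roll)).
In Python, from workcell import sensors, viewer, r gives the robot as it stands.
- The arm moves only by the tool carry_out, never from a script. Its argument "plan" is text: rows parted by semicolons, each of 7 numbers parted by spaces: the shift along the world's x, y, z as a fraction of full scale, then the turn, a rotation vector about the world's x, y, z as a fraction of full scale, then the closure, from -1 (fully open) to 1 (shut). In form: tx ty tz ax ay az jaw; .... A call has 1 to 10 rows; each row is the pose to reach, as a shift and turn from the pose commanded when the call began, turning the shorter way round; what a row does not reach only later rows make up. Full scale, the value 1, is 20 cm for a shift and 180 degrees for a turn. A row lasts 1/8 s, in which the tool goes at most 62.5 mm and 10.7 degrees, less where a joint would pass 70% of its speed; a pose out of reach is approached as far as the arm can. A call with a number of a shift or a turn outside -1 to 1 is refused whole. A call with a gripper value outside its range is refused whole. The fingers move at their own pace and stop on an object; "force" is the grip in N (left out, the last holds). Time passes only in rows, so rows that repeat a pose let the fingers close. It gives the time, the measured TCP pose, the force, the opening and the grip force at its end, in the units of the state.
- sensors.sense(): the state, without advancing time (a new reading comes with each control period).
- viewer.get_image(name): name is "scene" or "side" or "wrist"; returns the picture (400x640x3 uint8, blue, green, red); there is no depth.
- viewer.camera_info(name): a dict with "fx", "fy", "cx", "cy" (pixels), "extrinsics" (4x4, takes a point from world to camera coordinates); the wrist camera has in their place "T_tool_cam" (4x4, takes a point from camera to tool coordinates, whose origin is the TCP and whose axes are the flange's). Camera axes: x right, y up, looking along -z (the intrinsics and any distortion apply to the point x, -y, -z); pixel columns grow to the right and rows downward; lengths in mm; the calibration is good to about 2 mm. A picture is of the moment at which its call begins: read the wrist's pose just before it. camera_info takes no time and is no camera call.
- r.finish_job(): hands the job in; it is judged then, once.
The state is a dict: "clock": time; "joint_positions": joint angles; "qvel": joint speeds; "effort": joint torques, N m; "eef_pos": TCP position; "ee_rot": TCP orientation; "ft_force": force on the tool from outside, world axes, zero at the start; "ft_torque": the same for the moment, N m; "grip_width": opening from 0.0 (shut) to 1.0 (fully open); "gripper_force": force on a finger pad.
Only numpy, scipy, OpenCV 4.12 (cv2) and the standard library are available. Lean on these libraries where they do the work, as an engineer would, in place of code of your own. Each camera call takes 0.05 s, during which the arm holds its last target. There are 200 camera calls.

### The job

The open lid of the white carton blocks the inspection camera's view. First swing the lid fully shut, so that its tab drops behind the carton's front rim; then lift the brass pendant with the blue stone out of the wooden holder and hold it upright in the air above the carton, with its stone 20 cm straight in front of the lens, at the lens's height, and squarely facing it. Finish while still holding it there, steady; leave the other pendants and the things on the bench alone and do not bump the camera.

Things in the scene. Friction and masses are not known exactly. Their poses are not given: they have to be found in the camera images.
- camera: Grey inspection camera on a low aluminium post, fixed. Origin: on the table, vertically below the place where the stone must be shown. x: level, from there towards the lens; y left of x; z up. The lens barrel (44 dia) starts 200 mm along x, its axis 150 mm above the table; camera body and foot reach from there to 360 mm along x, 60 mm to each side, top 179 mm high.
- focus (a point): The point in the air on the lens axis, 200 mm in front of the lens glass and 150 mm above the table, where the front of the blue stone must be.
- lens (a point): Centre of the lens glass, 150 mm above the table.
- carton: White folding carton with blue panels, fixed to the table, open on top: 110 (x) x 150 (y) x 60 mm high, walls 4. Origin: centre of its underside, within about 12 mm of the camera's origin. x points to the hinge side, which is the side nearer the camera (to within 0.1 rad of the camera's x). Its front rim is the one at -x.
- lid (a joint): Hinge angle of the carton's lid in rad: 0 is flat shut with the tab behind the front rim, about 1.57 is upright, 2.0 the most open. The lid is stiff and stays where it is left (about 0.035 N m turns it); it must be pushed all the way down.
- lid_hinge (a point): Middle of the lid's hinge line, at the top of the carton's wall on the camera's side (carton frame: x 55, y 0, z 60 mm). The hinge line runs along carton y. The lid is a 4 mm plate reaching 110 mm from the hinge and 150 mm wide; shut, its top lies 64 mm above the table. Its axes turn with the lid: -x from hinge to free edge, z out of the outer face (the upper one when shut).
- lid_edge (a point): Middle of the lid's free edge, on the outer face, 110 mm from the hinge. A tab 120 wide and 22 long hangs from the inner face 7 mm inside this edge.
- holder: Dark wooden block, fixed, 50 (x) x 240 (y) x 28 mm high. Three slots in a row along y at -75, 0 and +75 mm, each 10 (x) x 48 (y) mm and 16 mm deep, hold the pendants upright. Origin: centre of its underside; x away from the robot, z up. Which pendant stands in which slot varies.
- brass: Yellow brass pendant with a blue round stone on its front, to be shown, about 0.12 kg. Plate 8 thick x 46 wide x 54 high; a gripping tab (22 wide, 8 thick, flush) rises from its top edge to 85 in all. Origin: centre of the lower edge; z up, y along the width, x out of the front. In the holder the lower edge is 12 mm above the table, the front faces away from the robot.
- stone (a point): Middle of the front of the blue stone (22 dia, 4 mm proud): brass frame x 8, y 0, z 35 mm. Same axes as the brass pendant: x out of the stone.
- copper: Reddish copper pendant with a white stone, to be left in its slot. Same shape and axes as the brass one.
- steel: Grey steel pendant with a black stone, to be left in its slot. Same shape and axes as the brass one.
- bottle: White bottle with a black cap, 52 dia, 160 high, a bystander. Origin: centre of its underside.
- hammer: Small hammer lying on the table, 220 long, a bystander. Origin: under its middle, handle to -x.
- bowl: Brass bowl, 110 dia, 40 high, a bystander. Origin: centre of its underside.
- jar: Small amber jar with a steel cap, 44 dia, 50 high, a bystander. Origin: centre of its underside.
- clamp: Wooden ring clamp lying on the table, 22 x 120 (y) x 22 mm high, a bystander. Origin: centre of its underside.

How it is judged (in metres and radians):
On the way, in this order (a step that is already met when the one before it is completed fails the run):
1. the carton's lid is fully shut, its tab behind the front rim (value of joint lid below 0.08 rad), for 0.2 s.
2. the brass pendant is in the fingers, lifted out of the holder (height (world z) of brass above 0.05 m and contact force between the fingers and brass above 1 N and contact force between brass and holder below 0.1 N and value of joint lid below 0.08 rad), for 0.2 s.
At the end, for the whole second after the job is handed in: Lid under 0.08 rad; brass pendant held by the fingers alone, at rest, the front of its stone within 18 mm of the focus, upright and facing the lens within 0.2 rad each; other pendants within 20 mm and other things within 30 mm of where they started (value of joint lid below 0.08 rad and distance between stone and focus below 0.018 m and angle between brass's own z axis and vertical below 0.2 rad and height (world z) of stone above 0.1 m and angle between the x axis of brass and the x axis of camera, either way round below 0.2 rad and x of lens in the frame of brass above 0.1 m and contact force between the fingers and brass above 1 N and contact force between brass and carton below 0.1 N and contact force between brass and camera below 0.1 N and contact force between brass and holder below 0.1 N and linear speed of brass below 0.03 m/s and angular speed of brass below 0.3 rad/s and distance of each of copper, steel from where it was at the start of the episode below 0.02 m and distance of each of bottle, hammer, bowl, jar, clamp from where it was at the start of the episode below 0.03 m); the arm keeps its last pose, push and grip.
It fails at once if another pendant is moved more than 20 mm or another thing more than 30 mm (distance of any of copper, steel from where it was at the start of the episode above 0.02 m or distance of any of bottle, hammer, bowl, jar, clamp from where it was at the start of the episode above 0.03 m).
It fails at once if the camera is bumped (more than 3 N) (contact force between any of the arm, the fingers, brass and camera above 3 N).
It also fails if it takes over 56 s, if anything falls off the work surface, if the arm or the gripper's body presses on something with over 40 N, if the wrist force passes 120 N, or if a joint passes its speed limit or range.

## Working session

There is one attempt and no reset: what is moved stays moved. The work goes in short steps, Python scripts to look and compute and a tool call to move; the robot and the scene stay as the last step left them, time stands still between calls to the robot, and variables do not carry over. Pictures are saved under pics/ and viewed, at most 10 in all, crops included, and the job is handed in when it is done.

Besides the shell and the picture viewer there is one more tool, called after "Call:" in YAML: its name, and indented under it one key for each argument. carry_out: Moves the arm, as the interface text tells. Its arguments: {"type":"object","properties":{"plan":{"type":"string"},"force":{"type":"number"}},"required":["plan"]}

```bash
ls; mkdir -p pics; python3 - <<'E'
from workcell import sensors, viewer, r
import cv2,numpy as np
np.set_printoptions(precision=4,suppress=True)
print(sensors.sense(), r.pinch_z)
for n in ["scene","side","wrist"]:
    cv2.imwrite(f"pics/{n}0.png",viewer.get_image(n)); print(n,viewer.camera_info(n))
E
```

```text
pics
{'clock': 0.0, 'joint_positions': array([-5.9271, 15.8775, -1.5984, 72.6508, -0.0001, 84.0759]), 'qvel': array([-0.0977,  0.089 , -0.0822, -0.0595,  0.0413, -0.1191]), 'effort': array([ -0.0012, -44.5514,  29.5201,   0.0165,  -0.0002,  -0.    ]), 'eef_pos': array([624.2169,   0.0409, 230.1633]), 'ee_rot': array([-179.874,   -0.013,   89.997]), 'ft_force': array([-0.4632, -1.0141,  0.7583]), 'ft_torque': array([ 0.0118, -0.0211, -0.0382]), 'gripper_force': 0.0, 'grip_width': 1.0026927482613264} 18.700000000000003
scene {'fx': 382.5230272948056, 'fy': 382.5230272948056, 'cx': 321.3063706489266, 'cy': 199.85415112713747, 'extrinsics': array([[    0.4444,     0.8958,     0.0076,  -240.4263],
       [   -0.7636,     0.3744,     0.5261,   338.6303],
       [    0.4685,    -0.2396,     0.8504, -1618.3943],
       [    0.    ,     0.    ,     0.    ,     1.    ]])}
side {'fx': 377.51862022981993, 'fy': 377.51862022981993, 'cx': 322.0665903271771, 'cy': 198.44284618163138, 'extrinsics': array([[   -0.98  ,    -0.1981,    -0.0201,   526.0655],
       [    0.1092,    -0.619 ,     0.7778,  -166.7972],
       [   -0.1666,     0.76  ,     0.6282, -1474.9984],
       [    0.    ,     0.    ,     0.    ,     1.    ]])}
wrist {'fx': 311.6801406879884, 'fy': 311.6801406879884, 'cx': 316.2296051726269, 'cy': 198.75350594584523, 'T_tool_cam': array([[   0.0002,    0.9634,    0.2681,   68.7985],
       [   1.    ,   -0.0001,   -0.0007,   -0.4403],
       [  -0.0006,    0.2681,   -0.9634, -142.317 ],
       [   0.    ,    0.    ,    0.    ,    1.    ]])}
```

View pics/scene0.png

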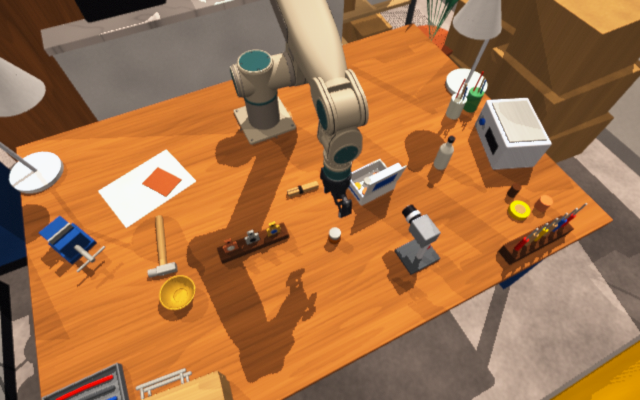

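View pics/side0.png

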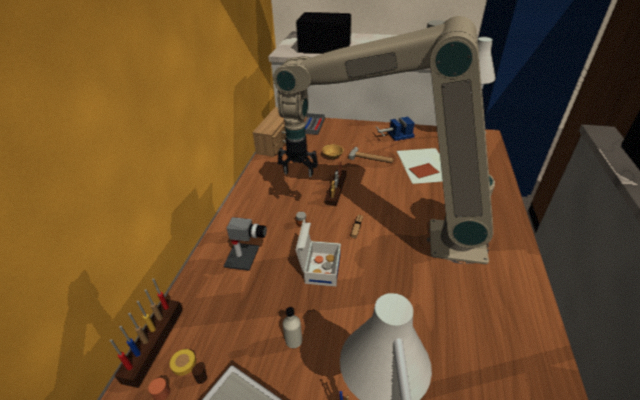

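The scene view shows the carton around (372,182) with its lid open, the camera at (418,235) and the holder at (253,242). I'll enlarge both views.

```bash
python3 - <<'E'
import cv2,numpy as np
a=cv2.imread("pics/scene0.png");b=cv2.imread("pics/side0.png")
A=cv2.resize(a[145:275,205:445],None,fx=3.3,fy=3.3,interpolation=cv2.INTER_CUBIC)
cv2.imwrite("pics/c1.png",A)
B=cv2.resize(b[160:295,215:375],None,fx=4.4,fy=4.4,interpolation=cv2.INTER_CUBIC)
cv2.imwrite("pics/c2.png",B);print(A.shape,B.shape)
E
```

```text
(429, 792, 3) (594, 704, 3)
```

View pics/c1.png

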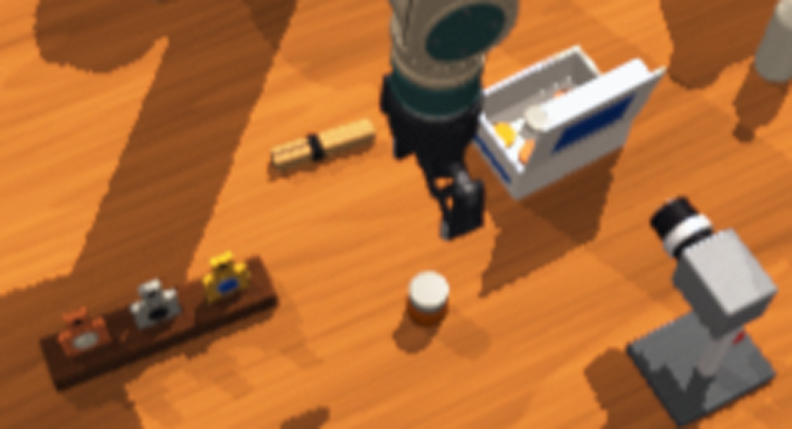

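View pics/c2.png

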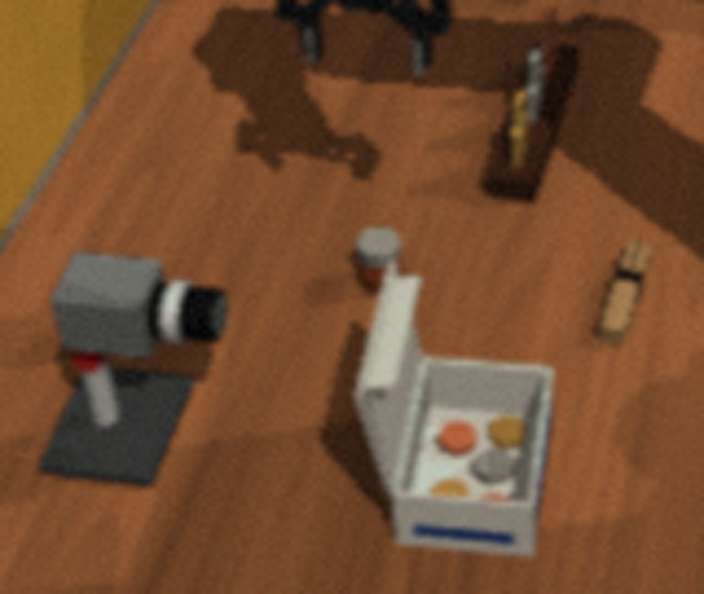

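The brass pendant is in the slot nearest the carton, at scene crop (227,278). The lid is open on the side towards the camera. Next I'll back-project the points I read off the crops.

```bash
cat > h.py <<'E'
import numpy as np
from workcell import sensors, viewer, r
np.set_printoptions(precision=1,suppress=True)
def cam(n):
    c=viewer.camera_info(n)
    if n!="wrist": E=np.array(c["extrinsics"])
    else:
        from scipy.spatial.transform import Rotation as R
        s=sensors.sense();T=np.eye(4);T[:3,:3]=R.from_euler("xyz",s["ee_rot"],degrees=True).as_matrix();T[:3,3]=s["eef_pos"]
        E=np.linalg.inv(T@np.array(c["T_tool_cam"]))
    return c,E
def ray(ce,uv):
    c,E=ce
    d=np.array([(uv[0]-c["cx"])/c["fx"],-(uv[1]-c["cy"])/c["fy"],-1])
    return -E[:3,:3].T@E[:3,3], E[:3,:3].T@d
def onz(ce,uv,z):
    o,d=ray(ce,uv); return o+d*(z-o[2])/d[2]
def tri(a,b):
    (o1,d1),(o2,d2)=a,b
    t=np.linalg.lstsq(np.c_[d1,-d2],o2-o1,rcond=None)[0]
    p,q=o1+d1*t[0],o2+d2*t[1]; return (p+q)/2,np.linalg.norm(p-q)
E
python3 - <<'E'
from h import *
S,D=cam("scene"),cam("side")
s=lambda u,v:(u/3.3+205,v/3.3+145)
d=lambda u,v:(u/4.4+215,v/4.4+160)
for n,p in dict(hTL=(42,343),hBR=(262,260),hFR=(277,293),hFL=(57,375)).items(): print(n,onz(S,s(*p),28))
for n,p in dict(hFRside=(485,183),hBRside=(533,197)).items(): print(n,onz(D,d(*p),28))
print("brass tab top S",onz(S,s(226,257),97),"D",onz(D,d(520,92),97))
print("stone S",onz(S,s(228,286),47))
for n,p in dict(f_y=(553,370),h_y=(420,357),hy=(400,497),fy=(537,500)).items(): print("rim",n,onz(D,d(*p),60))
for n,p in dict(hy0=(397,545),fy0=(532,552)).items(): print("base",n,onz(D,d(*p),0))
print("base hinge -y S",onz(S,s(520,195),0))
print("lens",tri(ray(S,s(665,215)),ray(D,d(217,314))))
print("footS",[onz(S,s(*p),6) for p in [(630,348),(683,418),(772,372),(720,330)]])
print("footD",[onz(D,d(*p),6) for p in [(120,372),(195,378),(155,482),(42,470)]])
print("lid top +y",tri(ray(S,s(655,68)),ray(D,d(372,387))))
print("lid top -y",tri(ray(S,s(535,120)),ray(D,d(412,280))))
print("jar",onz(S,s(430,290),50))
E
```

```text
hTL [ 498.3 -364.1   28. ]
hBR [ 509.  -127.2   28. ]
hFR [ 551.4 -128.7   28. ]
hFL [ 538.1 -361.8   28. ]
hFRside [ 545.7 -116.    28. ]
hBRside [ 495.5 -103.    28. ]
brass tab top S [ 526.5 -167.9   97. ] D [ 521.7 -178.3   97. ]
stone S [ 531.3 -173.1   47. ]
rim f_y [434.3 154.5  60. ]
rim h_y [547.5 159.6  60. ]
rim hy [529.1 310.4  60. ]
rim fy [424.1 294.1  60. ]
base hy0 [534.5 310.3   0. ]
base fy0 [427.3 297.5   0. ]
base hinge -y S [545.6 166.7   0. ]
lens (array([696.7, 224.5, 146. ]), np.float64(1.6856771317101336))
footS [array([758.6, 175. ,   6. ]), array([846.6, 181.8,   6. ]), array([845.2, 290.8,   6. ]), array([782.6, 269.9,   6. ])]
footD [array([819.8, 173.8,   6. ]), array([751.6, 168.9,   6. ]), array([745.6, 288.4,   6. ]), array([843.5, 293.3,   6. ])]
lid top +y (array([551.1, 300. , 166.1]), np.float64(6.775025316440786))
lid top -y (array([549.2, 164.6, 152.9]), np.float64(0.12937035215902792))
jar [627.6   9.1  50. ]
```

Call:
carry_out:
  plan: "0 0.25 0.15 0 0 0 1; 0 0.5 0.3 0 0 0 1; 0 0.75 0.3 0 0 0 1; 0 1 0.3 0 0 0 1; 0 1 0.3 0 0 0 1; 0 1 0.3 0 0 0 1"

```text
clock: 0.9
eef_pos: [624.7, 199.9, 290.8]
ee_rot: [-179.9, 0.0, 90.0]
ft_force: [0.1, 0.2, 0.1]
grip_width: 0.001
gripper_force: 0.0
```

```bash
python3 - <<'E'
from h import *
import cv2
c=cam("wrist"); im=viewer.get_image("wrist"); cv2.imwrite("pics/w1.png",im)
cv2.imwrite("pics/w1b.png",cv2.resize(im,(800,500),interpolation=cv2.INTER_CUBIC))
np.save("w1E.npy",c[1]); print(sensors.sense()["eef_pos"],sensors.sense()["ee_rot"])
E
```

```text
[624.8 199.2 290.9] [-180.    0.   90.]
```

View pics/w1b.png

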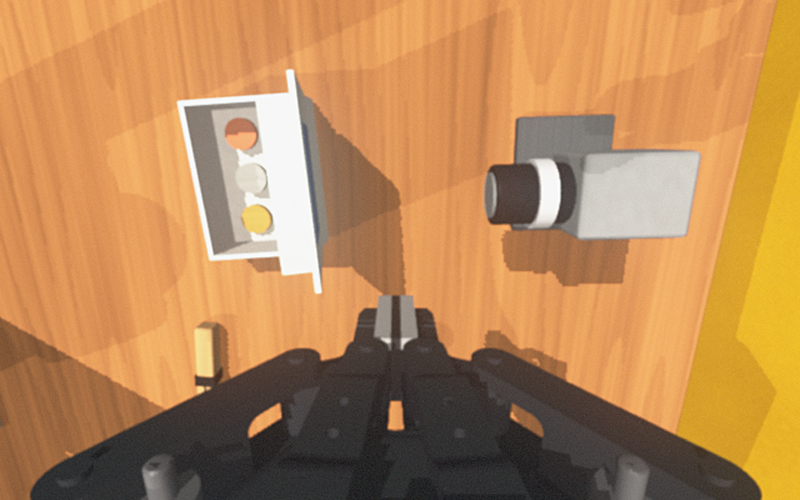

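The wrist view shows the carton's front rim corners at (180,101) and (212,262), the lid edge from (289,70) to (321,292), and the lens at (490,194).

```bash
python3 - <<'E'
from h import *
W=(viewer.camera_info("wrist"),np.load("w1E.npy"))
f=lambda p,z:onz(W,(p[0]/1.25,p[1]/1.25),z)
for n,p,z in [("rim+y",(180,101),60),("rim-y",(212,262),60),("lid+y",(289,70),169),("lid-y",(321,292),169),("lens",(490,194),150),("barrel back",(568,194),150),
 ("b1",(585,150),179),("b2",(698,152),179),("b3",(688,238),179),("b4",(578,239),179),("footTL",(517,116),6),("footTR",(613,115),6),("footBL",(515,230),6)]: print(n,f(p,z))
a,b=f((180,101),60),f((212,262),60);d=a-b;print("len",np.linalg.norm(d),"yaw",np.arctan2(-d[0],d[1]))
y=d/np.linalg.norm(d);x=np.array([y[1],-y[0],0]);c=(a+b)/2;print("carton c",c+55*x,"hinge",c+110*x)
a,b=f((289,70),169),f((321,292),169);d=a-b;print("lid len",np.linalg.norm(d),"yaw",np.arctan2(-d[0],d[1]),"mid",(a+b)/2)
E
```

```text
rim+y [430.6 302.1  60. ]
rim-y [440.3 150.4  60. ]
lid+y [557.9 310.6 169. ]
lid-y [570.4 162.2 169. ]
lens [693.  230.9 150. ]
barrel back [749.6 230.9 150. ]
b1 [744.2 262.6 179. ]
b2 [815.9 261.4 179. ]
b3 [820.9 205.3 179. ]
b4 [747.2 204.6 179. ]
footTL [750.7 292.6   6. ]
footTR [850.3 293.6   6. ]
footBL [758.7 171.2   6. ]
len 152.088076774472 yaw 0.06379182512945601
carton c [490.3 229.8  60. ] hinge [545.2 233.3  60. ]
lid len 148.94130064371248 yaw 0.08381249923551425 mid [564.2 236.4 169. ]
```

Call:
carry_out:
  plan: "-0.075 0.17 -0.15 0 0 0 1; -0.075 0.17 -0.35 0 0 0 1; -0.075 0.17 -0.55 0 0 0 1; -0.075 0.17 -0.7 0 0 0 1; -0.075 0.17 -0.7 0 0 0 1; -0.15 0.17 -0.7 0 0 0 1; -0.22 0.17 -0.7 0 0 0 1; -0.28 0.17 -0.7 0 0 0 1; -0.34 0.17 -0.7 0 0 0 1; -0.34 0.17 -0.7 0 0 0 1"

```text
clock: 2.2
eef_pos: [555.8, 234.1, 151.7]
ee_rot: [-180.0, -0.0, 90.0]
ft_force: [0.3, 0.2, -1.2]
grip_width: -0.001
gripper_force: 0.0
```

Call:
carry_out:
  plan: "-0.095 0 0 0 0 0 1; -0.15 0 -0.015 0 0 0 1; -0.21 -0.01 -0.035 0 0 0 1; -0.26 -0.02 -0.07 0 0 0 1; -0.31 -0.02 -0.105 0 0 0 1; -0.39 -0.03 -0.2 0 0 0 1; -0.42 -0.03 -0.26 0 0 0 1; -0.445 -0.035 -0.315 0 0 0 1; -0.46 -0.035 -0.38 0 0 0 1; -0.46 -0.035 -0.42 0 0 0 1"

```text
clock: 3.45
eef_pos: [464.7, 226.9, 66.4]
ee_rot: [-180.0, 0.0, 90.0]
ft_force: [-1.0, -0.7, -0.1]
grip_width: -0.004
gripper_force: 0.1
```

Commanded pose is now about (465,227,67). I'll press down to about 60 mm.

Call:
carry_out:
  plan: "-0.01 0 -0.015 0 0 0 1; -0.02 0 -0.025 0 0 0 1; -0.02 0 -0.035 0 0 0 1; -0.02 0 -0.035 0 0 0 1; -0.02 0 -0.035 0 0 0 1; -0.02 0 -0.035 0 0 0 1"

```text
clock: 4.2
eef_pos: [463.5, 227.0, 63.6]
ee_rot: [179.7, 0.0, 90.0]
ft_force: [-3.4, -3.0, 15.8]
grip_width: -0.002
gripper_force: 8.0
```

Call:
carry_out:
  plan: "0 0 0.3 0 0 0 1; 0 0 0.6 0 0 0 1; 0 0 0.9 0 0 0 1; 0.1 -0.25 0.95 0 0 0 0; 0.2 -0.5 0.95 0 0 0 0; 0.3 -0.75 0.95 0 0 0 -1; 0.33 -1 0.95 0 0 0 -1; 0.33 -1 0.95 0 0 0 -1; 0.33 -1 0.95 0 0 0 -1"

```text
clock: 5.32
eef_pos: [527.0, 27.2, 250.4]
ee_rot: [180.0, -0.0, 90.0]
ft_force: [-1.0, -0.0, -0.3]
grip_width: 0.997
gripper_force: 0.0
```

Call:
carry_out:
  plan: "0 -0.25 0 0 0 0 -1; 0 -0.5 0 0 0 0 -1; 0 -0.75 0 0 0 0 -1; 0 -0.95 0 0 0 0 -1; 0 -0.95 0 0 0 0 -1; 0 -0.95 0 0 0 0 -1"

```text
clock: 6.08
eef_pos: [527.0, -161.6, 250.3]
ee_rot: [-180.0, -0.0, 90.1]
ft_force: [0.3, 0.1, -0.4]
grip_width: 1.0
gripper_force: 0.0
```

```bash
python3 - <<'E'
from h import *
import cv2
c=cam("wrist"); im=viewer.get_image("wrist")
b=viewer.get_image("side");b=cv2.resize(b[200:300,215:375],(400,250))
o=cv2.resize(im,(800,500),interpolation=cv2.INTER_CUBIC);o[:250,400:][:b.shape[0],:]=b if False else o[:250,400:]
cv2.imwrite("pics/w2b.png",np.vstack([o[:430],np.hstack([cv2.resize(b,(272,170)),np.zeros((170,528,3),np.uint8)])]))
np.save("w2E.npy",c[1]); print(sensors.sense()["eef_pos"],sensors.sense()["ee_rot"])
E
```

```text
[ 527.1 -161.3  250.3] [-180.    -0.    90.1]
```

View pics/w2b.png

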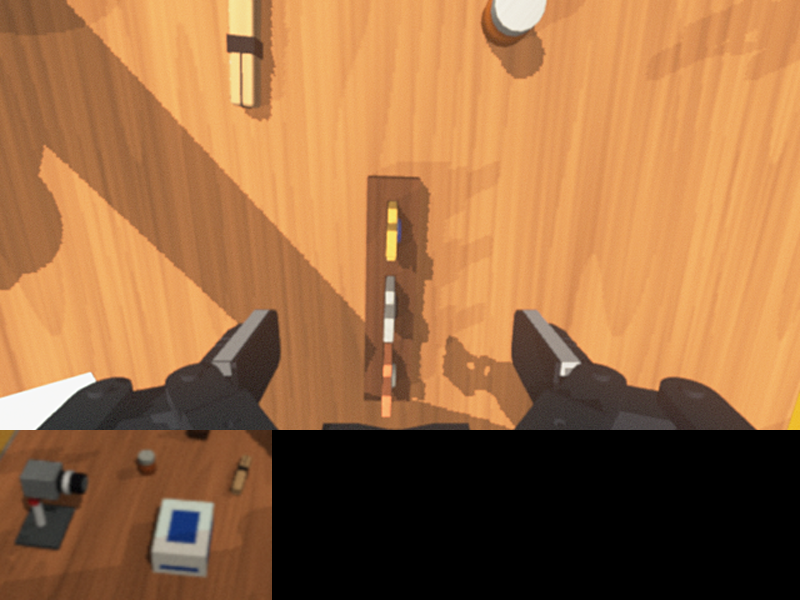

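The lid is shut. The brass pendant runs from (393,202) to (391,260) and the holder corners are at (368,177), (420,178) and (365,400).

```bash
python3 - <<'E'
from h import *
W=(viewer.camera_info("wrist"),np.load("w2E.npy"))
f=lambda p,z:onz(W,(p[0]/1.25,p[1]/1.25),z)
for p,z in [((393,202),66),((391,260),97),((391,260),66),((391,232),97),((368,177),28),((420,178),28),((365,400),28),((420,400),28),((390,277),66),((388,342),97)]: print(p,z,f(p,z))
E
```

```text
(393, 202) 66 [ 524.8 -142.9   66. ]
(391, 260) 97 [ 523.4 -184.4   97. ]
(391, 260) 66 [ 523.1 -194.    66. ]
(391, 232) 97 [ 523.4 -161.6   97. ]
(368, 177) 28 [ 501.5 -125.6   28. ]
(420, 178) 28 [ 549.6 -126.4   28. ]
(365, 400) 28 [ 494.2 -365.3   28. ]
(420, 400) 28 [ 554.  -365.2   28. ]
(390, 277) 66 [ 522.2 -209.8   66. ]
(388, 342) 97 [ 520.8 -256.8   97. ]
```

Call:
carry_out:
  plan: "-0.015 -0.045 -0.25 0 0 0 -1; -0.015 -0.045 -0.5 0 0 0 -1; -0.015 -0.045 -0.7 0 0 0 -1; -0.015 -0.045 -0.85 0 0 0 -1; -0.015 -0.045 -0.925 0 0 0 -1; -0.015 -0.045 -0.925 0 0 0 -1; -0.015 -0.045 -0.925 0 0 0 -1"

```text
clock: 7.05
eef_pos: [525.3, -172.2, 66.8]
ee_rot: [179.9, 0.1, 90.0]
ft_force: [0.4, -0.2, 0.4]
grip_width: 0.996
gripper_force: 0.0
```

Call:
carry_out:
  plan: "0 0 0 0 0 0 1; 0 0 0 0 0 0 1; 0 0 0 0 0 0 1; 0 0 0 0 0 0 1; 0 0 0 0 0 0 1; 0 0 0 0 0 0 1; 0 0 0 0 0 0 1; 0 0 0 0 0 0 1"
  force: 60

```text
clock: 8.05
eef_pos: [524.0, -172.1, 65.5]
ee_rot: [180.0, 0.0, 90.0]
ft_force: [-1.0, -0.1, 3.8]
grip_width: 0.087
gripper_force: 59.6
```

Call:
carry_out:
  plan: "0 0 0.1 0 0 0 1; 0 0 0.25 0 0 0 1; 0 0 0.4 0 0 0 1; 0 0 0.55 0 0 0 1; 0 0 0.65 0 0 0 1; 0 0 0.65 0 0 0 1; 0 0 0.65 0 0 0 1"

```text
clock: 8.93
eef_pos: [523.2, -171.6, 193.9]
ee_rot: [-179.9, -0.1, 90.0]
ft_force: [-0.6, -0.9, -2.4]
grip_width: 0.085
gripper_force: 59.2
```

```bash
python3 - <<'E'
import numpy as np
from scipy.optimize import least_squares
M=np.array([(260,60),(360,60),(260,-60),(200,0),(260,-60),(260,60),(360,60),(260,-60),(360,-60),(360,60),(200,0)],float)
P=np.array([(750.7,292.6),(850.3,293.6),(758.7,171.2),(693,230.9),(751.6,168.9),(745.6,288.4),(843.5,293.3),(758.6,175),(846.6,181.8),(845.2,290.8),(696.7,224.5)])
def f(q):
    c,s=np.cos(q[2]),np.sin(q[2]); return (M@np.array([[c,s],[-s,c]])+q[:2]-P).ravel()
r=least_squares(f,[494,222,.04],loss="soft_l1",f_scale=4);print(r.x,f(r.x).reshape(-1,2).round(1))
E
```

```text
[4.91863445e+02 2.17167184e+02 5.07193583e-02] [[-2.2 -2.3]
 [-1.9  1.7]
 [-4.1 -0.8]
 [-1.4 -3.6]
 [ 3.   1.5]
 [ 2.9  1.9]
 [ 4.9  2. ]
 [-4.  -4.6]
 [ 7.8 -6.3]
 [ 3.2  4.5]
 [-5.1  2.8]]
```

Call:
carry_out:
  plan: "0 0.2 0 0 0 0 1; -0.05 0.4 0 0 0 0 1; -0.1 0.6 0 0 0 0.008 1; -0.15 0.8 0 0 0 0.016 1; -0.195 1 0 0 0 0.016 1; -0.195 1 0 0 0 0.016 1"

```text
clock: 9.68
eef_pos: [482.8, 30.2, 193.5]
ee_rot: [-179.8, -0.1, 93.1]
ft_force: [0.3, -0.8, -1.7]
grip_width: 0.082
gripper_force: 59.2
```

Call:
carry_out:
  plan: "0 0.2 0 0 0 0 1; 0 0.4 0 0 0 0 1; 0 0.6 0 0 0 0 1; 0 0.8 0 0 0 0 1; 0 0.9 -0.05 0 0 0 1; 0 0.955 -0.1 0 0 0 1; 0 0.955 -0.13 0 0 0 1; 0 0.955 -0.13 0 0 0 1; 0 0.955 -0.13 0 0 0 1; 0 0.955 -0.13 0 0 0 1"

```text
clock: 10.92
eef_pos: [485.4, 218.5, 169.8]
ee_rot: [179.9, -0.0, 92.8]
ft_force: [-0.5, 0.4, -2.0]
grip_width: 0.08
gripper_force: 59.2
```

```bash
python3 - <<'E'
from h import *
import cv2
c=cam("wrist"); im=viewer.get_image("wrist"); s=viewer.get_image("side"); q=viewer.get_image("scene")
B=cv2.resize(s[180:300,210:370],(560,420),interpolation=cv2.INTER_CUBIC)   # x3.5
np.save("w3E.npy",c[1])
cv2.imwrite("pics/w3.png",cv2.resize(im,(800,500),interpolation=cv2.INTER_CUBIC)); 
A=cv2.resize(q[130:230,340:440],(400,400),interpolation=cv2.INTER_CUBIC)  # x4
cv2.imwrite("pics/x3.png",np.hstack([cv2.resize(s[205:305,225:325],(400,400),interpolation=cv2.INTER_CUBIC),A]))
print(sensors.sense()["eef_pos"],sensors.sense()["ee_rot"],sensors.sense()["gripper_force"])
E
```

```text
[485.3 218.8 169.7] [180.   -0.   92.9] 59.19172525405884
```

View pics/x3.png

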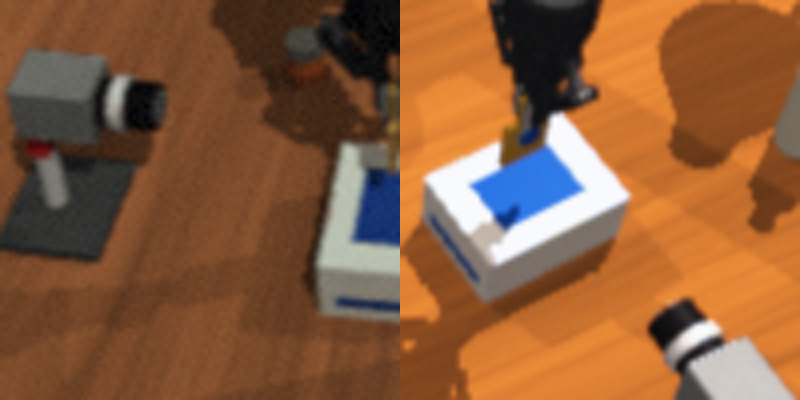

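View pics/w3.png

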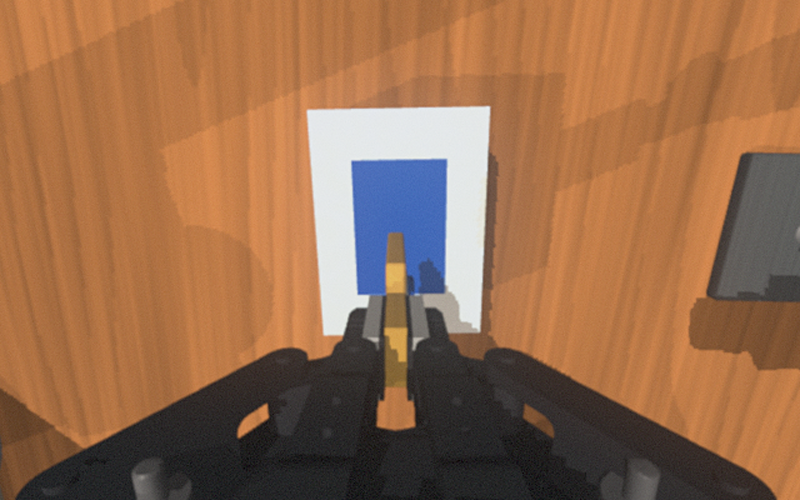

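The lid is shut and the pendant hangs upright in the fingers. I'll check the foot and carton corners from this view: lid (308,110), (490,106), (325,335), (481,332) and foot (742,153), (709,298).

```bash
python3 - <<'E'
from h import *
W=(viewer.camera_info("wrist"),np.load("w3E.npy"))
f=lambda p,z:onz(W,(p[0]/1.25,p[1]/1.25),z)
P=[f(p,64) for p in [(308,110),(490,106),(481,332),(325,335)]];print(P,np.mean(P,0))
print([f(p,z) for p in [(742,153),(709,298)] for z in (6,10)])
S,D=cam("scene"),cam("side")
print("lens",tri(ray(S,(340+270/4-.0+ -100+ 0,130+320/4)) if 0 else ray(S,(340+(662-400)/4,130+323/4)),ray(D,(225+160/4,205+106/4))))
# stone seen in scene crop at (528,135)
print("stone S@150",onz(S,(340+(528-400)/4,130+135/4),150))
E
```

```text
[array([428.6, 302. ,  64. ]), array([537.7, 309.7,  64. ]), array([548.6, 160.3,  64. ]), array([439. , 152.7,  64. ])] [488.5 231.2  64. ]
[array([747.3, 290.9,   6. ]), array([743.8, 290.8,  10. ]), array([753.7, 171.7,   6. ]), array([750.1, 173.2,  10. ])]
lens (array([695.6, 221.8, 142.9]), np.float64(2.1321545621721274))
stone S@150 [491.3 217.6 150. ]
```

```bash
python3 -c "
from h import *
print(abs(sensors.sense()['qvel']).max(), r.finish_job())"
```

```text
the job is handed in; nothing more can be done
0.24104262741333296 None
```

I shut the lid and handed the job in with the brass pendant held steady above the carton, facing the lens; its stone is about 3 mm from my estimate of the focus, but no verdict came back.

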